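Feed the anvil down the chute to the escapement stop

ROBOT

A 6-joint arm with a two-finger parallel gripper is mounted at the origin on a cart in front of the work surface, level with it; the furniture and walls round the work are solid. World frame = base frame: x ahead of the robot, y to its left, z up, the work surface at z = 0. Lengths are in m, angles in rad, forces in N, time in s.
With the tool pointing down it reaches from about 0.35 to 0.725 m from the base axis. Payload 6 kg.
Tool frame: the origin (TCP) lies on the centre line of the jaws, within the pads' length; the fingertips stand 19 mm ahead of it and the grasp point (between the pads) is the TCP; y points along the fingers, z is the direction in which the jaws open and shut, and the axes are right-handed (so a half turn about y gives the same grasp; the last joint's range is limited). The gripper opens to 85 mm and grips with 20 to 120 N. Pads are 22 mm wide; open, the fingers measure 114 mm over their backs; the gripper's body (76 mm by 85 mm) begins 54 mm behind the grasp point. The pads swing forward as they close: fully open they stand 13 mm farther back than shut.
Start: joints at [1.659, 0.04, 0.085, 0, -1.615, -0.334], TCP at [0.146, 0.582, 0.25] pointing down, gripper open.
Joint ranges: [-2.56, 2.56], [-1.29, 2.01], [-1.08, 1.49], [-3.29, 1.98], [-2.81, -0.18], [-2.99, 2.99]. Speed limits (rad/s): [2.57, 2.57, 3.01, 3.14, 3.14, 3.14].

INTERFACE

Orientations are given as [roll, pitch, yaw] about the fixed x, y, z axes, in that order (R = Rz(yaw) Ry(pitch) Rx(roll)).
In Python, from bench import get_obs, grab_frame, sign_off gives the robot as it stands.
- The arm moves only by the tool servo_tool, never from a script. Its argument "plan" is one flat list of numbers, 6 for each row, row after row: the shift along the tool's x, y, z in m, then the turn, a rotation vector about the tool's x, y, z in degrees. In form: [x, y, z, wx, wy, wz, x, y, z, wx, wy, wz, ...]. A call has exactly 10 rows; each row shifts and turns the commanded pose from where the row before left it, along the tool's axes as they then stand; what a row does not reach is not made up. A row lasts 1/8 s, in which the tool goes at most 62.5 mm and 10.7 degrees, less where a joint would pass 70% of its speed; a pose out of reach is approached as far as the arm can. A call with a gripper value outside its range is refused whole. "claw" is the finger opening in m, from 0 to 0.0854, set as the call begins (left out, the last holds). The fingers move at their own pace and stop on an object; "squeeze" is the grip in N (left out, the last holds). Time passes only in rows, so rows that do not move let the fingers close, or fill a call up. It gives the time, the measured TCP pose, the force and the opening at its end, in the units of the state.
- get_obs(): the state, without advancing time (a new reading comes with each control period).
- grab_frame(name): name is "scene" or "top" or "wrist"; returns a dict with "img" (384x512x3 uint8, red, green, blue), "fx", "fy", "cx", "cy" (pixels), "k1" (the pictures are not rectified: a ray, as slopes to the right and down, at radius r is drawn at 1 + k1 r^2 times it, then the intrinsics apply), "T" (4x4, takes a point from camera to world coordinates); the wrist camera has in their place "tool_from_camera" (4x4, takes a point from camera to tool coordinates, whose origin is the TCP and whose axes are the tool frame's). Camera axes: x right, y down, z forward; pixel columns grow to the right and rows downward; lengths in m; the calibration is good to about 2 mm. A picture is of the moment at which its call begins: read the wrist's pose just before it. There is no depth.
- sign_off(): hands the job in, once; it reports no verdict.
The state is a dict: "time": time; "joint_positions": joint angles; "dq": joint speeds; "joint_efforts": joint torques, N m; "tool_pos": TCP position; "tcp_rot": TCP orientation; "force": force on the tool from outside, world axes, zero at the start; "wrist_torque": the same for the moment, N m; "width": finger opening in m.
Only numpy, scipy, OpenCV 4.12 (cv2) and the standard library are available. Lean on these libraries where they do the work, as an engineer would, in place of code of your own. Each camera call takes 0.05 s, during which the arm holds its last target.

TASK

Lay the round steel snap anvil flat on the wide loading end of the sloped feed chute, let go of it, then push it down the chute until it bears on the sprung escapement stop. Press it home against the stop with a steady push of about 10 N for a good second - never as much as 20 N, which would trip the escapement - then back off and leave it lying flat and touching the stop, without disturbing the other things on the bench.

Things in the scene. Friction and masses are not known exactly. Their poses are not given: they have to be found in the camera images.
- anvil: the part: a plain round steel puck, 43 mm diameter, 18 mm high, 0.16 kg. Origin at the centre of its underside, z up through its axis. It lies flat on the bench at the start. It does not slide down the chute by itself: it must be pushed (with 0.2 to 1 N while free)
- chute: the wooden foot (235 x 84 x 10 mm, on the bench, fixed) of the aluminium feed chute. Origin at the centre of its underside; its x axis is level and points the way the chute runs downhill
- deck: the chute's sliding surface, fixed, falling at 15 degrees. Origin on that surface, on the chute's centre line, 62 mm above the bench; x points down the slope, y across, z square off the surface. The flat loading end (104 mm wide, no rails, plate 5 mm thick) spans x = -135 to -30 mm
- load_point (a point): point on the sliding surface in the middle of the loading end, at x = -75 mm of the deck; axes as the deck's
- stop: the escapement stop's clamp: dark steel bridge over the rails near the lower end, brass thumb knob on top; 20 mm long, 74 mm wide, 47 mm high. Origin at the middle of its length, on the centre line, on the sliding surface; axes as the deck's. Fixed anywhere from x = +75 to +105 mm of the deck. It carries the pad on its uphill side
- tape_roll: bystander: tan roll of paper tape lying flat, 77 mm diameter, 19 mm high; origin under its centre. Leave alone
- thread_spool: bystander: small upright spool of pale thread, 39 mm diameter, 45 mm high; origin under its centre. Leave alone
- brass_rivets: bystander: clear jar of brass rivets with black lid, 55 mm diameter, 55 mm high; origin under its centre. Leave alone
- weight: bystander: turned brass weight with a knob on top, 51 mm diameter, 68 mm high; origin under its centre. Leave alone
- rails_start (a point): point on the sliding surface, on the centre line, at x = +2 mm of the deck (axes as the deck's), where the straight rails begin: 47 mm apart inside, 6 mm thick, to x = +130 mm of the deck. Uphill of it funnel rails open out to 66 mm apart at x = -30 mm. All rails stand 10 mm above the surface
- pad_mid (a point): point 22 mm uphill of the stop's origin, 9 mm above the surface: mean place of the face of the stop's sprung brass pad (24 x 12 mm). Its true setting is not measured: up to 6 mm uphill or downhill of here, to be felt. The pad yields downhill at 5 N per mm, 5 mm at most, returning slowly (0.2 N per mm/s). A soft pin (under 1 N) sticks out 3 mm from it and keeps touch when the push ends

How it is judged:
By the outcome, as a careful person would: the job done as asked, in the order asked, and still so for the second after the job is handed in, with the robot touching nothing.
It also fails if it takes over 67 s, if anything falls off the work surface, if the arm or the gripper's body presses on something with over 40 N, if the wrist force passes 120 N, or if a joint passes its speed limit or range.

## Working session

There is one attempt and no reset: what is moved stays moved. The work goes in short steps, Python scripts to look and compute and a tool call to move; the robot and the scene stay as the last step left them, time stands still between calls to the robot, and variables do not carry over. Pictures are saved under pics/ and viewed, and the job is handed in when it is done.

Besides the shell and the picture viewer there is one more tool, called after "Call:" as name(argument=value, ...) on one line, values as JSON. servo_tool: Moves the arm, as the interface text tells. Its arguments: {"type":"object","properties":{"plan":{"type":"array","items":{"type":"number"}},"claw":{"type":"number"},"squeeze":{"type":"number"}},"required":["plan"]}

```bash
mkdir -p pics; ls
python3 - <<'E'
from bench import *
import cv2
o=get_obs();print(o)
for n in("scene","top","wrist"):
    f=grab_frame(n);cv2.imwrite(f"pics/{n}0.png",f["img"][:,:,::-1])
    print(n,{k:v for k,v in f.items() if k!="img"})
E
```

```text
pics
{'time': 0.0, 'joint_positions': array([ 1.65874717e+00,  4.08085848e-02,  8.38333684e-02, -4.70157917e-04,
       -1.61546776e+00, -3.33699274e-01]), 'dq': array([-0.00072982, -0.00040697,  0.0002846 , -0.00257733,  0.00058212,
        0.00177019]), 'joint_efforts': array([ 6.19221282e-06, -3.68199635e+01,  3.47414231e+01,  6.93228140e+00,
       -5.40229157e-03,  8.04635420e-06]), 'tool_pos': array([0.14581233, 0.58172501, 0.24929179]), 'tcp_rot': array([-1.56908666e+00,  9.55317171e-05,  2.89586492e+00]), 'force': array([ 0.74894256, -0.41744667, -1.49835411]), 'wrist_torque': array([-0.01826035, -0.01301649, -0.06326329]), 'width': 0.08542448091148842}
scene {'fx': 355.22863528704653, 'fy': 355.22863528704653, 'cx': 252.65225275163937, 'cy': 193.2598432479403, 'k1': -0.014929738472949967, 'T': array([[ 0.4730232 , -0.61049081,  0.63525587, -0.01827347],
       [-0.88096415, -0.33779561,  0.33135523, -0.25160875],
       [ 0.01229732, -0.71637636, -0.69760568,  0.67257389],
       [ 0.        ,  0.        ,  0.        ,  1.        ]])}
top {'fx': 348.4214686847382, 'fy': 348.4214686847382, 'cx': 252.05449212718779, 'cy': 186.35863374727086, 'k1': -0.0601190672086805, 'T': array([[-0.05026387, -0.97701684,  0.20715126,  0.3527891 ],
       [-0.99873377,  0.04873488, -0.01248085,  0.03497122],
       [ 0.00209851, -0.20751629, -0.97822931,  1.04635961],
       [ 0.        ,  0.        ,  0.        ,  1.        ]])}
wrist {'fx': 298.42179706339704, 'fy': 298.42179706339704, 'cx': 257.82955037777737, 'cy': 192.6462752648414, 'k1': -0.0024612433650141323, 'tool_from_camera': array([[ 7.20839073e-04,  9.64447144e-01,  2.64274833e-01,
        -6.61789486e-02],
       [ 3.10503724e-04, -2.64275105e-01,  9.64447289e-01,
        -1.22663680e-01],
       [ 9.99999692e-01, -6.13152969e-04, -4.89964251e-04,
         3.68643188e-04],
       [ 0.00000000e+00,  0.00000000e+00,  0.00000000e+00,
         1.00000000e+00]])}
```

View pics/scene0.png

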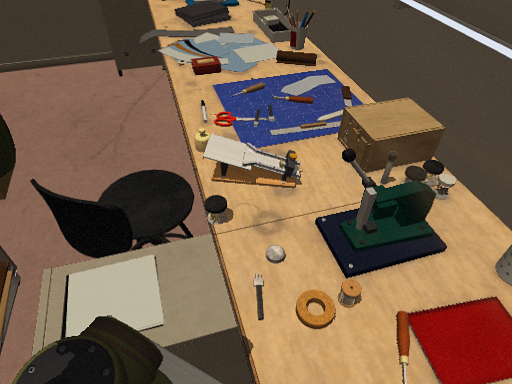

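View pics/top0.png

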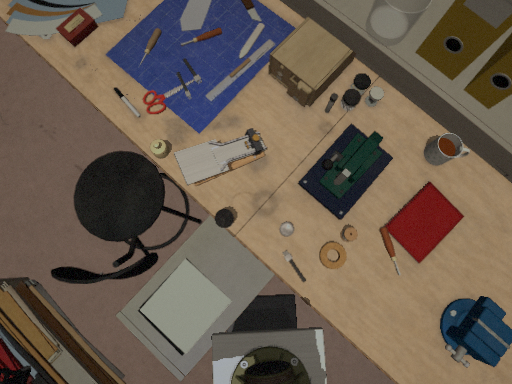

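View pics/wrist0.png

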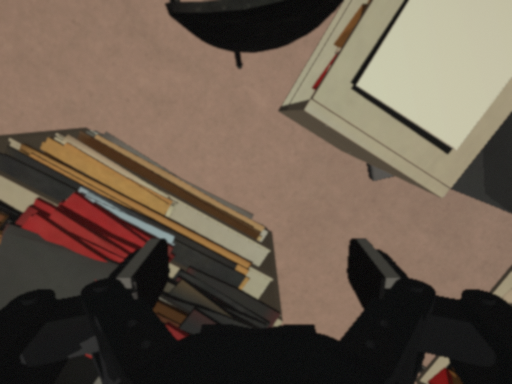

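The pictures show the chute at top (220,157) / scene (255,162), the anvil as a silver disc at top (287,229) / scene (276,254), the tape roll at top (333,255), and the spool at top (349,233). Next I'll build helpers and zoom in.

```bash
cat > h.py <<'E'
import numpy as np, cv2, pickle
from scipy.spatial.transform import Rotation as R
from bench import get_obs, grab_frame
def pose(o):
    T=np.eye(4);T[:3,:3]=R.from_euler('xyz',o['tcp_rot']).as_matrix();T[:3,3]=o['tool_pos'];return T
def snap(n,name):
    o=get_obs();f=grab_frame(n)
    if n=='wrist': f['T']=pose(o)@f['tool_from_camera']
    cv2.imwrite(f'pics/{name}.png',f['img'][:,:,::-1]);pickle.dump(f,open(f'pics/{name}.pkl','wb'));return f
def load(name): return pickle.load(open(f'pics/{name}.pkl','rb'))
def ray(f,uv):
    d=np.array([(uv[0]-f['cx'])/f['fx'],(uv[1]-f['cy'])/f['fy']]);s=d.copy()
    for _ in range(20): s=d/(1+f['k1']*(s@s))
    v=f['T'][:3,:3]@np.array([s[0],s[1],1]);return f['T'][:3,3],v
def onz(f,uv,z):
    c,v=ray(f,uv);return c+v*(z-c[2])/v[2]
def proj(f,p):
    q=np.linalg.inv(f['T'])@np.append(p,1);s=q[:2]/q[2];s=s*(1+f['k1']*(s@s));return np.array([f['cx']+f['fx']*s[0],f['cy']+f['fy']*s[1]])
def tri(l):
    A=np.zeros((3,3));b=np.zeros(3)
    for f,uv in l:
        c,v=ray(f,uv);v=v/np.linalg.norm(v);P=np.eye(3)-np.outer(v,v);A+=P;b+=P@c
    p=np.linalg.solve(A,b);return p,[np.linalg.norm(np.cross(p-c,v/np.linalg.norm(v))) for c,v in (ray(f,uv) for f,uv in l)]
def crop(name,x0,y0,x1,y1,s,out):
    im=cv2.imread(f'pics/{name}.png')[y0:y1,x0:x1];cv2.imwrite(f'pics/{out}.png',cv2.resize(im,None,fx=s,fy=s,interpolation=cv2.INTER_CUBIC))
E
python3 - <<'E'
from h import *
s=snap('scene','s1');t=snap('top','t1')
crop('s1',180,110,330,210,5,'s1c');crop('t1',140,110,290,210,5,'t1c');crop('t1',260,205,370,280,6,'t1a')
print(proj(t,[.146,.582,.25]),proj(t,[0,0,0]))
print('anvil',onz(t,(287,229),.018),onz(s,(276,253),.018),tri([(t,(287,229)),(s,(276,253))]))
print('tape',onz(t,(333,255),.019),onz(s,(316,308),.019)); print('spool',onz(t,(349,233),.045))
E
```

```text
[  8.12493326 365.10586435] [270.15553706 387.26816562]
anvil [ 0.43718293 -0.07450885  0.018     ] [ 0.4331291  -0.07814998  0.018     ] (array([ 0.43806547, -0.07573973,  0.01040814]), [np.float64(0.0004915807977439901), np.float64(0.0004915807977440811)])
tape [ 0.35464119 -0.20316879  0.019     ] [ 0.34978259 -0.20607667  0.019     ]
spool [ 0.41406385 -0.24925941  0.045     ]
```

View pics/s1c.png

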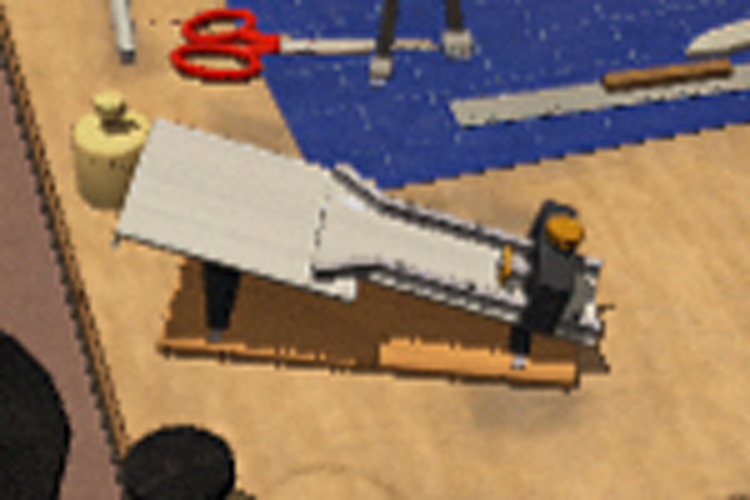

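View pics/t1c.png

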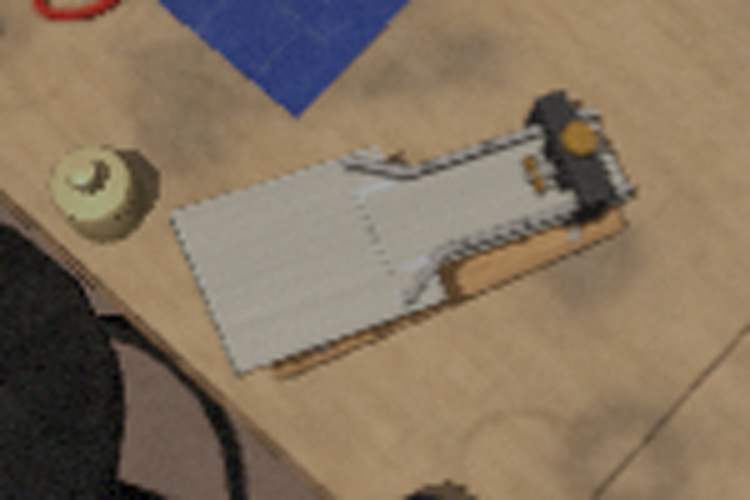

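View pics/t1a.png

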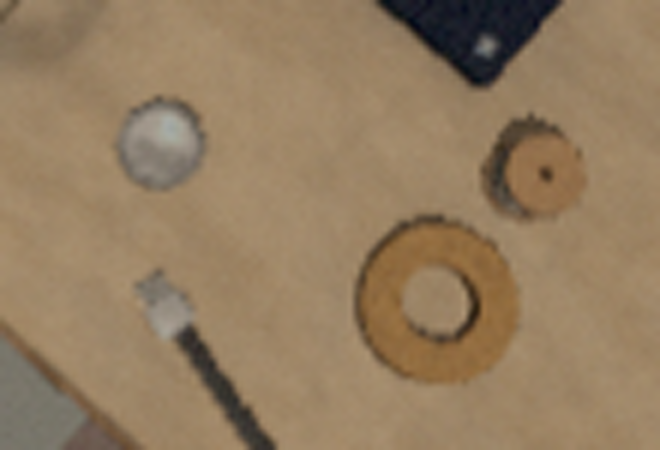

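Run:
```python
from h import *
s=load('s1');t=load('t1')
S=lambda x,y:(180+x/5-.4,110+y/5-.4);T=lambda x,y:(140+x/5-.4,110+y/5-.4)
P={}
for n,a,b in [('UL',(172,213),(155,118)),('LL',(240,375),(115,238)),('LR',(442,303),(353,298)),('knob',(580,138),(565,225)),('weightknob',(85,178),(108,98)),('padtop',(532,160),(507,247))]:
    P[n],r=tri([(t,T(*a)),(s,S(*b))]);print(n,P[n].round(4),np.round(r,4))
print(np.linalg.norm(P['UL']-P['LL']),np.linalg.norm(P['LR']-P['LL']))
for n,z in [('UL',.097),('LL',.097),('LR',.0698)]: print(n, onz(t,T(*dict(UL=(172,213),LL=(240,375),LR=(442,303))[n]),z))
d=P['UL']-P['LL'];print(np.degrees(np.arctan2(-d[0],d[1]))-180, np.degrees(np.arctan2(*(P['LR']-P['LL'])[[1,0]])))
```

```text
UL [0.6651 0.2413 0.0942] [0.0005 0.0005]
LL [0.5693 0.2042 0.089 ] [0.0005 0.0005]
LR [0.6138 0.0886 0.0621] [0.0018 0.0018]
knob [0.7029 0.0051 0.0821] [0.0002 0.0002]
weightknob [0.6976 0.2981 0.0698] [0.0003 0.0003]
padtop [0.6984 0.0346 0.0589] [0.0012 0.0012]
0.10281278087587262 0.12676313846154744
UL [0.66444544 0.24031774 0.097     ]
LL [0.56781047 0.20240724 0.097     ]
LR [0.61080597 0.08964649 0.0698    ]
-248.83612272818343 -68.93379274714754
```

```bash
cat >> h.py <<'E'
TH=np.radians(-69.)
def Rdown(psi): return R.from_euler('xyz',[-np.pi/2,0,psi])
def rows(p1,R1,n,T0=None):
    if T0 is None: T0=pose(get_obs())
    p0=T0[:3,3];R0=R.from_matrix(T0[:3,:3]);w=(R0.inv()*R1).as_rotvec();out=[]
    for i in range(n):
        Ri=R0*R.from_rotvec(w*i/n);d=Ri.inv().apply((np.array(p1)-p0)/n)
        out.append(list(np.round(d,4))+list(np.round(np.degrees(w)/n,2)))
    for r in out: print([float(x) for x in r])
    return out
E
python3 - <<'E'
from h import *
rows([.649,.137,.27],Rdown(np.radians(111)),20)
E
```

```text
[-0.0298, -0.001, 0.0155, -0.0, 2.75, -0.0]
[-0.0305, -0.001, 0.014, -0.0, 2.75, -0.0]
[-0.0312, -0.001, 0.0125, -0.0, 2.75, -0.0]
[-0.0317, -0.001, 0.011, -0.0, 2.75, -0.0]
[-0.0322, -0.001, 0.0095, -0.0, 2.75, -0.0]
[-0.0326, -0.001, 0.0079, -0.0, 2.75, -0.0]
[-0.033, -0.001, 0.0064, -0.0, 2.75, -0.0]
[-0.0332, -0.001, 0.0048, -0.0, 2.75, -0.0]
[-0.0334, -0.001, 0.0032, -0.0, 2.75, -0.0]
[-0.0335, -0.001, 0.0016, -0.0, 2.75, -0.0]
[-0.0336, -0.001, -0.0, -0.0, 2.75, -0.0]
[-0.0335, -0.001, -0.0016, -0.0, 2.75, -0.0]
[-0.0334, -0.001, -0.0032, -0.0, 2.75, -0.0]
[-0.0332, -0.001, -0.0048, -0.0, 2.75, -0.0]
[-0.033, -0.001, -0.0064, -0.0, 2.75, -0.0]
[-0.0326, -0.001, -0.008, -0.0, 2.75, -0.0]
[-0.0322, -0.001, -0.0096, -0.0, 2.75, -0.0]
[-0.0317, -0.001, -0.0111, -0.0, 2.75, -0.0]
[-0.0311, -0.001, -0.0126, -0.0, 2.75, -0.0]
[-0.0305, -0.001, -0.0141, -0.0, 2.75, -0.0]
```

Call:
servo_tool(plan=[-0.03, -0.001, 0.0155, 0, 2.75, 0, -0.0305, -0.001, 0.014, 0, 2.75, 0, -0.031, -0.001, 0.0125, 0, 2.75, 0, -0.032, -0.001, 0.011, 0, 2.75, 0, -0.032, -0.001, 0.0095, 0, 2.75, 0, -0.0325, -0.001, 0.008, 0, 2.75, 0, -0.033, -0.001, 0.0065, 0, 2.75, 0, -0.033, -0.001, 0.005, 0, 2.75, 0, -0.0335, -0.001, 0.003, 0, 2.75, 0, -0.0335, -0.001, 0.0015, 0, 2.75, 0], claw=0.0854)

```text
time: 1.5
tool_pos: [0.3979, 0.3586, 0.2603]
tcp_rot: [-1.571, -0.0, 2.414]
force: [-0.1, 0.5, -0.6]
width: 0.0852
```

Call:
servo_tool(plan=[-0.0335, -0.001, 0, 0, 2.75, 0, -0.0335, -0.001, -0.0015, 0, 2.75, 0, -0.0335, -0.001, -0.003, 0, 2.75, 0, -0.033, -0.001, -0.005, 0, 2.75, 0, -0.033, -0.001, -0.0065, 0, 2.75, 0, -0.0325, -0.001, -0.008, 0, 2.75, 0, -0.032, -0.001, -0.0095, 0, 2.75, 0, -0.0315, -0.001, -0.011, 0, 2.75, 0, -0.031, -0.001, -0.0125, 0, 2.75, 0, -0.0305, -0.001, -0.014, 0, 2.75, 0])

```text
time: 2.75
tool_pos: [0.6484, 0.1364, 0.2701]
tcp_rot: [-1.57, 0.0, 1.934]
force: [0.6, 1.4, 0.1]
width: 0.0856
```

Run:
```python
from h import *
o=get_obs();print(o['time'],o['tool_pos'],np.degrees(o['tcp_rot']),o['dq'].round(3),o['joint_positions'].round(2),o['force'])
snap('wrist','w1')
```

```text
2.75 [0.64840894 0.13636799 0.27012944] [-8.99826978e+01  2.67995579e-03  1.10830246e+02] [-0.408  0.425  0.497  0.    -0.07   0.026] [ 0.51  0.21  0.31  0.   -1.67 -0.14] [0.58728271 1.41744801 0.14180538]
```

View pics/w1.png

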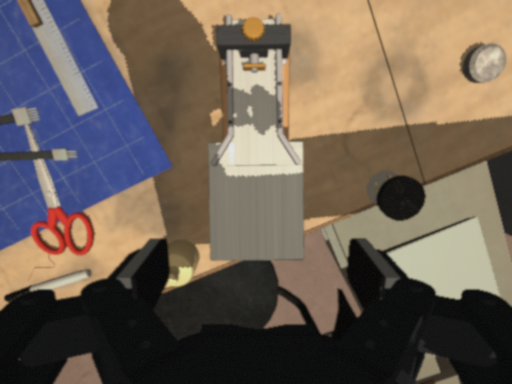

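The wrist view shows the chute running straight up the image: loading plate from (210..303, 143..260), rails between columns 228 and 290, pad at (254,66), and knob at (253,28). The anvil is at (487,62). The arm was still settling, so I'll retake it and measure.

Run:
```python
from h import *
snap('wrist','w2');o=get_obs();print(o['time'],o['dq'].round(3))
crop('w2',195,5,315,135,5,'w2a');crop('w2',195,130,315,270,4,'w2b')
```

```text
2.85 [ 0.042 -0.033 -0.034 -0.013  0.    -0.002]
```

View pics/w2a.png

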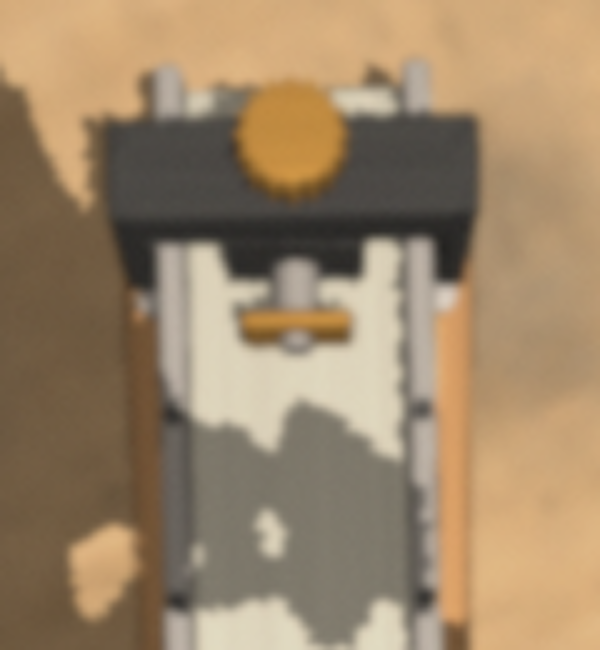

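View pics/w2b.png

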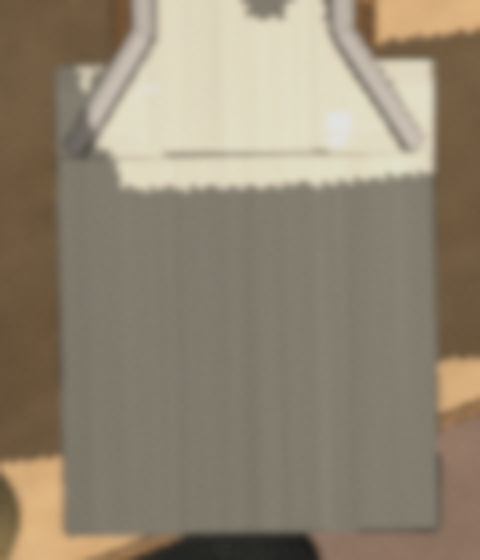

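Run:
```python
from h import *
f=load('w2');A=lambda x,y:(195+x/5-.4,5+y/5-.4);B=lambda x,y:(195+x/4-.4,130+y/4-.4)
c1=onz(f,B(66,533),.0969);c2=onz(f,B(438,528),.0969);print('upper corners',c1,c2,np.linalg.norm(c1-c2))
s1=onz(f,B(62,153),.0698);s2=onz(f,B(436,153),.0698);print('seam',s1,s2,np.linalg.norm(s1-s2))
m1=(c1+c2)/2;m2=(s1+s2)/2;print(m1,m2,np.linalg.norm(m1-m2),'(105)',np.degrees(np.arctan2(*(m2-m1)[[1,0]])))
d=c1-c2;print('across',np.degrees(np.arctan2(d[1],d[0]))-90)
# deck frame
u=np.array([np.cos(TH),np.sin(TH)]);S,C=np.sin(np.radians(15)),np.cos(np.radians(15))
O=(m1[:2]+u*.135*C+m2[:2]+u*.03*C)/2;print('O',O)
X=np.array([*(u*C),-S]);Y=np.array([-u[1],u[0],0]);Z=np.cross(X,Y);O=np.array([*O,.062])
def on(uv,h):
    c,v=ray(f,uv);t=((O+Z*h-c)@Z)/(v@Z);p=c+v*t-O;return np.round([p@X,p@Y,p@Z],4)
for n,uv,h in [('railL start',B(155,35),.01),('railR',B(328,30),.01),('railLin',A(190,330),.01),('railRin',A(407,330),.01),('pad face top',A(296,342),.015),('padface at h9 ',A(296,342),.009),('padL',A(240,325),.015),('padR',A(350,325),.015),('clamp top up edge',A(292,216),.035),('clamp bottom uphill',A(140,285),.0),('clamp R bottom',A(455,290),0),('bridgeL',A(105,120),.035),('bridgeR',A(478,118),.035),('knob',A(292,138),.047)]: print(n,on(uv,h))
```

```text
upper corners [0.66443293 0.23884195 0.0969    ] [0.5695729  0.20182226 0.0969    ] 0.10182770514761742
seam [0.70057727 0.14514667 0.0698    ] [0.60472742 0.10929886 0.0698    ] 0.10233405897557721
[0.61700292 0.2203321  0.0969    ] [0.65265235 0.12722277 0.0698    ] 0.10331815016724126 (105) -69.04930251375491
across -68.68148738576895
O [0.66338557 0.09938146]
railL start [-0.0002  0.0246  0.01  ]
railR [ 0.0008 -0.0213  0.01  ]
railLin [0.0716 0.0248 0.01  ]
railRin [ 0.0712 -0.0212  0.01  ]
pad face top [0.0668 0.0023 0.015 ]
padface at h9  [0.0692 0.0023 0.009 ]
padL [0.0705 0.0139 0.015 ]
padR [ 0.0703 -0.009   0.015 ]
clamp top up edge [0.0835 0.0026 0.035 ]
clamp bottom uphill [0.0855 0.0364 0.    ]
clamp R bottom [ 0.0838 -0.0324  0.    ]
bridgeL [0.1025 0.039  0.035 ]
bridgeR [ 0.1023 -0.0338  0.035 ]
knob [0.0923 0.0024 0.047 ]
```

```bash
cat >> h.py <<'E'
u=np.array([np.cos(TH),np.sin(TH)]);S15,C15=np.sin(np.radians(15)),np.cos(np.radians(15))
X=np.array([*(u*C15),-S15]);Y=np.array([-u[1],u[0],0]);Z=np.cross(X,Y);O=np.array([.6648,.0999,.062])
def D(x,y,z): return O+X*x+Y*y+Z*z
RD=R.from_matrix(np.stack([-X,-Z,-Y*-1],1)) if 0 else None
# tool y=-Z, tool z=-? with tool x = uphill (-X): z = x cross y = (-X)x(-Z)=XxZ=-Y
RD=R.from_matrix(np.stack([-X,-Z,-Y],1))
E
python3 - <<'E'
from h import *
print(Rdown(np.radians(111)).as_matrix().round(3));print(RD.as_matrix().round(3))
f=load('w2');print(onz(f,(487,62),.012))
rows([.437,-.075,.15],Rdown(np.radians(111)),10)
E
```

```text
[[-0.358 -0.    -0.934]
 [ 0.934 -0.    -0.358]
 [ 0.    -1.     0.   ]]
[[-0.346 -0.093 -0.934]
 [ 0.902  0.242 -0.358]
 [ 0.259 -0.966  0.   ]]
[ 0.43839841 -0.07703608  0.012     ]
[-0.0121, 0.012, 0.0272, -0.01, -0.03, -0.0]
[-0.0121, 0.012, 0.0272, -0.01, -0.03, -0.0]
[-0.0121, 0.012, 0.0273, -0.01, -0.03, -0.0]
[-0.0121, 0.0119, 0.0273, -0.01, -0.03, -0.0]
[-0.0121, 0.0119, 0.0273, -0.01, -0.03, -0.0]
[-0.0121, 0.0119, 0.0273, -0.01, -0.03, -0.0]
[-0.0121, 0.0119, 0.0273, -0.01, -0.03, -0.0]
[-0.012, 0.0119, 0.0273, -0.01, -0.03, -0.0]
[-0.012, 0.0119, 0.0273, -0.01, -0.03, -0.0]
[-0.012, 0.0119, 0.0273, -0.01, -0.03, -0.0]
```

Call:
servo_tool(plan=[-0.0135, 0.0133, 0.0303, 0, 0, 0, -0.0135, 0.0133, 0.0303, 0, 0, 0, -0.0135, 0.0133, 0.0303, 0, 0, 0, -0.0135, 0.0133, 0.0303, 0, 0, 0, -0.0135, 0.0133, 0.0303, 0, 0, 0, -0.0135, 0.0133, 0.0303, 0, 0, 0, -0.0135, 0.0133, 0.0303, 0, 0, 0, -0.0135, 0.0133, 0.0303, 0, 0, 0, -0.0135, 0.0133, 0.0303, 0, 0, 0, 0, 0, 0, 0, 0, 0])

```text
time: 4.1
tool_pos: [0.4349, -0.0745, 0.1499]
tcp_rot: [-1.571, -0.0, 1.935]
force: [-0.3, -0.2, -0.1]
width: 0.0852
```

Run:
```python
from h import *
snap('wrist','w3');o=get_obs();print(o['time'],o['tool_pos'],np.degrees(o['tcp_rot']),o['dq'].round(3))
```

```text
4.15 [ 0.43587662 -0.07392973  0.15069316] [-9.00405624e+01  6.82510562e-03  1.10889508e+02] [ 0.014  0.024  0.037  0.006  0.003 -0.005]
```

View pics/w3.png

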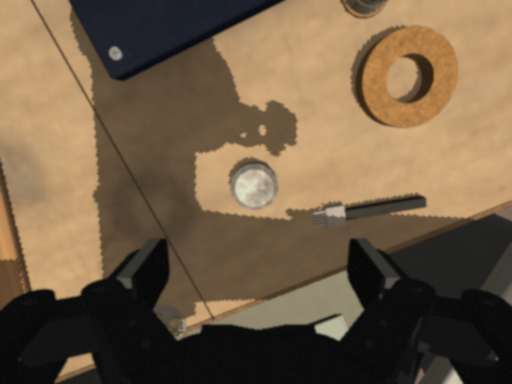

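The anvil is at about (254,185), clear of the tape (410,77) and the fork tool (370,210). I'll fit its outline.

Run:
```python
from h import *
f=load('w3');im=f['img'][150:225,215:295];hsv=cv2.cvtColor(im,cv2.COLOR_RGB2HSV)
for th in (50,):
    m=((hsv[...,1]<th)&(hsv[...,2]>70)).astype(np.uint8)*255
    m=cv2.morphologyEx(m,cv2.MORPH_CLOSE,np.ones((5,5)))
    cs,_=cv2.findContours(m,cv2.RETR_EXTERNAL,cv2.CHAIN_APPROX_NONE);c=max(cs,key=cv2.contourArea)
    (x,y),ax,an=cv2.fitEllipse(c);uv=(x+215,y+150);print(uv,ax,an)
    p=onz(f,uv,.018);p2=onz(f,uv,.012);print(p,p2)
    q=pose(get_obs());print('tool coords',(np.linalg.inv(q)@np.append(p2,1))[:3])
crop('w3',205,140,305,235,6,'w3c')
```

```text
(253.92606735229492, 185.51065063476562) (41.93678665161133, 42.690189361572266) 4.248685359954834
[ 0.43865782 -0.07663926  0.018     ] [ 0.43819842 -0.07521696  0.012     ]
tool coords [-0.00201398  0.13869457 -0.00161202]
```

View pics/w3c.png

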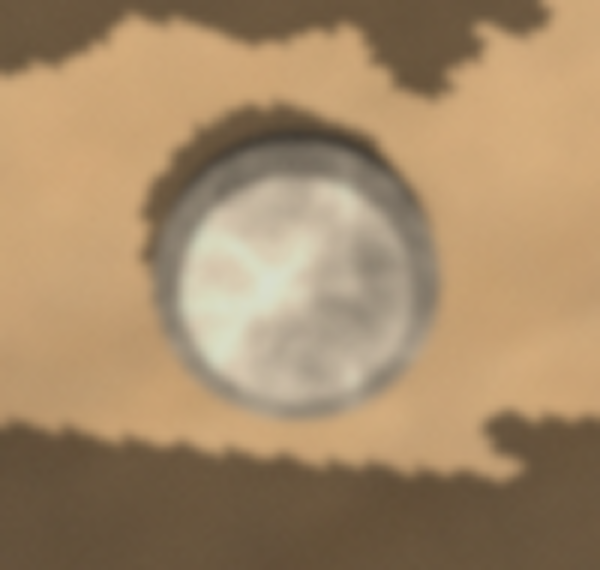

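Call:
servo_tool(plan=[-0.002, 0.0165, -0.0017, 0, 0, 0, 0, 0.018, 0, 0, 0, 0, 0, 0.02, 0, 0, 0, 0, 0, 0.02, 0, 0, 0, 0, 0, 0.02, 0, 0, 0, 0, 0, 0.018, 0, 0, 0, 0, 0, 0.01, 0, 0, 0, 0, 0, 0.006, 0, 0, 0, 0, 0, 0.0025, 0, 0, 0, 0, 0, 0, 0, 0, 0, 0])

```text
time: 5.4
tool_pos: [0.4389, -0.075, 0.0199]
tcp_rot: [-1.571, 0.0, 1.936]
force: [0.4, 0.3, -0.9]
width: 0.0853
```

Call:
servo_tool(plan=[0, 0, 0, 0, 0, 0, 0, 0, 0, 0, 0, 0, 0, 0, 0, 0, 0, 0, 0, 0, 0, 0, 0, 0, 0, 0, 0, 0, 0, 0, 0, 0, 0, 0, 0, 0, 0, 0, 0, 0, 0, 0, 0, 0, 0, 0, 0, 0, 0, 0, 0, 0, 0, 0, 0, 0, 0, 0, 0, 0], claw=0.03, squeeze=40)

```text
time: 6.65
tool_pos: [0.4391, -0.075, 0.0202]
tcp_rot: [-1.572, 0.001, 1.936]
force: [-0.4, 0.4, 5.3]
width: 0.0417
```

Run:
```python
from h import *
snap('wrist','w4');o=get_obs();print(o['time'],o['tool_pos'],np.degrees(o['tcp_rot']),o['width'],o['force'])
```

```text
6.7 [ 0.43908198 -0.07496416  0.02022318] [-9.00558475e+01  3.08509231e-02  1.10925740e+02] 0.0414593770594225 [-0.34702413 -0.59401979  5.41223214]
```

View pics/w4.png

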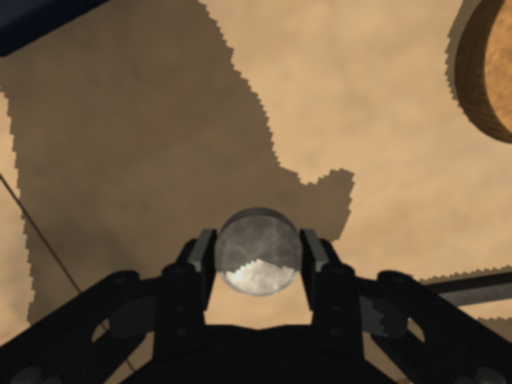

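The puck is held between the pads, with its top face centred at (258,252). The 5 N upward force says the tips touch the bench, and a width of 41.5 mm is a little under 43. I'll check the offset.

Run:
```python
from h import *
f=load('w4')
q=np.linalg.inv(pose(get_obs()))
for v in ((258,251),(258,208),(258,296)):
  for z in (.018,.01): print(v,z,(q@np.append(onz(f,v,z),1))[:3].round(4))
o=get_obs();print(o['width'],o['force'])
crop('w4',180,190,340,310,5,'w4c')
```

```text
(258, 251) 0.018 [-0.0047  0.0022  0.0007]
(258, 251) 0.01 [-0.0008  0.0102  0.0007]
(258, 208) 0.018 [-0.0255  0.0022  0.0007]
(258, 208) 0.01 [-0.0228  0.0102  0.0007]
(258, 296) 0.018 [0.0189 0.0022 0.0006]
(258, 296) 0.01 [0.0244 0.0102 0.0007]
0.0414593770594225 [-0.34702413 -0.59401979  5.41223214]
```

View pics/w4c.png

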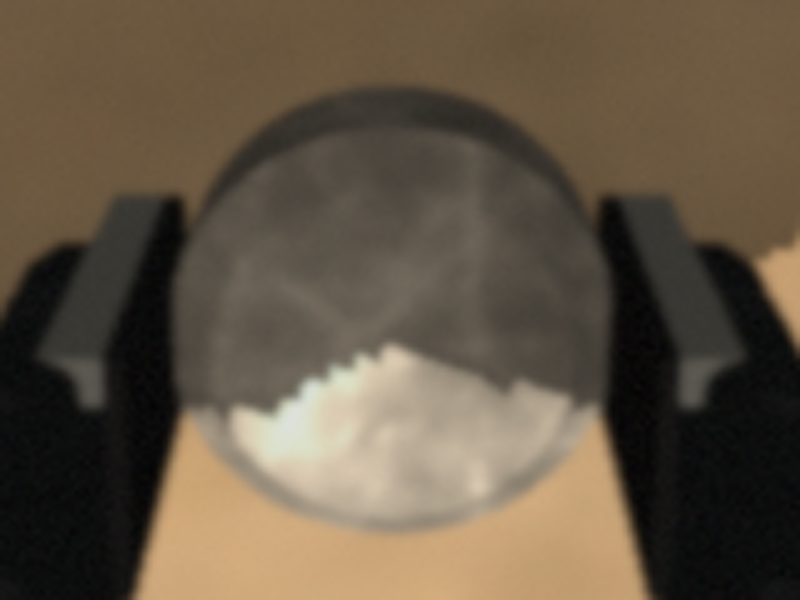

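Run:
```python
from h import *
p=D(-.075,0,.06);print(p,D(-.075,0,0))
T=pose(get_obs());T[2,3]+=.14
rows(p,RD,10,T); print((Rdown(np.radians(111)).inv()*RD).as_rotvec(degrees=True))
print(np.linalg.norm(p-T[:3,3]))
```

```text
[0.64440338 0.153035   0.13936698] [0.63883824 0.16753271 0.08141143]
[0.014, 0.0021, -0.0273, 0.01, -0.01, -1.5]
[0.0139, 0.0025, -0.0273, 0.01, -0.01, -1.5]
[0.0138, 0.0028, -0.0273, 0.01, -0.01, -1.5]
[0.0137, 0.0032, -0.0273, 0.01, -0.01, -1.5]
[0.0137, 0.0035, -0.0273, 0.01, -0.01, -1.5]
[0.0136, 0.0039, -0.0273, 0.01, -0.01, -1.5]
[0.0134, 0.0042, -0.0273, 0.01, -0.01, -1.5]
[0.0133, 0.0046, -0.0273, 0.01, -0.01, -1.5]
[0.0132, 0.0049, -0.0273, 0.01, -0.01, -1.5]
[0.0131, 0.0053, -0.0273, 0.01, -0.01, -1.5]
[-9.56896759e-15 -6.37931173e-15 -1.50000000e+01]
0.30753126699845984
```

Call:
servo_tool(plan=[0, -0.004, 0, 0, 0, 0, 0, -0.012, 0, 0, 0, 0, 0, -0.016, 0, 0, 0, 0, 0, -0.018, 0, 0, 0, 0, 0, -0.018, 0, 0, 0, 0, 0, -0.018, 0, 0, 0, 0, 0, -0.018, 0, 0, 0, 0, 0, -0.016, 0, 0, 0, 0, 0, -0.012, 0, 0, 0, 0, 0, -0.008, 0, 0, 0, 0])

```text
time: 7.95
tool_pos: [0.4387, -0.0749, 0.1603]
tcp_rot: [-1.571, 0.0, 1.936]
force: [-0.7, 0.1, -1.2]
width: 0.0418
```

Call:
servo_tool(plan=[0.007, 0.001, -0.0136, 0, 0, -0.75, 0.0139, 0.0024, -0.0273, 0, 0, -1.5, 0.0138, 0.0028, -0.0273, 0, 0, -1.5, 0.0137, 0.0032, -0.0273, 0, 0, -1.5, 0.0137, 0.0035, -0.0273, 0, 0, -1.5, 0.0136, 0.0039, -0.0273, 0, 0, -1.5, 0.0134, 0.0042, -0.0273, 0, 0, -1.5, 0.0133, 0.0046, -0.0273, 0, 0, -1.5, 0.0132, 0.0049, -0.0273, 0, 0, -1.5, 0.02, 0.0068, -0.0408, 0, 0, -2.25])

```text
time: 9.2
tool_pos: [0.6444, 0.1537, 0.1371]
tcp_rot: [-1.569, -0.263, 1.935]
force: [1.2, 0.7, -0.2]
width: 0.0413
```

Run:
```python
from h import *
f=snap('wrist','w5');snap('scene','s5');o=get_obs();T=pose(o)
print(o['time'],o['width'],o['force'],o['dq'].round(3))
d=T[:3,3]-O;print('deck coords TCP',[d@X,d@Y,d@Z]); print('rot err',(R.from_matrix(T[:3,:3]).inv()*RD).as_rotvec(degrees=True))
crop('s5',150,80,350,220,4,'s5c')
```

```text
9.3 0.04146680472312098 [-1.4476236   0.04891548 -2.23098408] [-0.013 -0.067 -0.069  0.037 -0.016  0.007]
deck coords TCP [np.float64(-0.07543349066226958), np.float64(0.0011200612435281474), np.float64(0.054111240725670036)]
rot err [-0.2809272  -0.10876102  0.13739313]
```

View pics/w5.png

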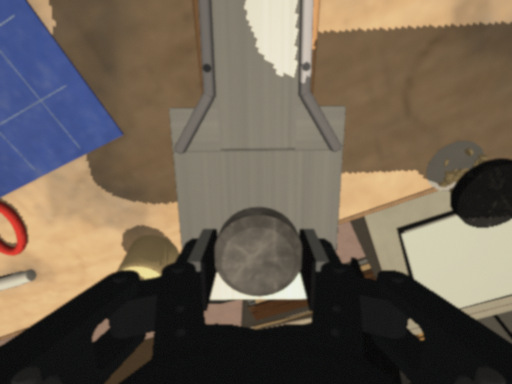

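View pics/s5c.png

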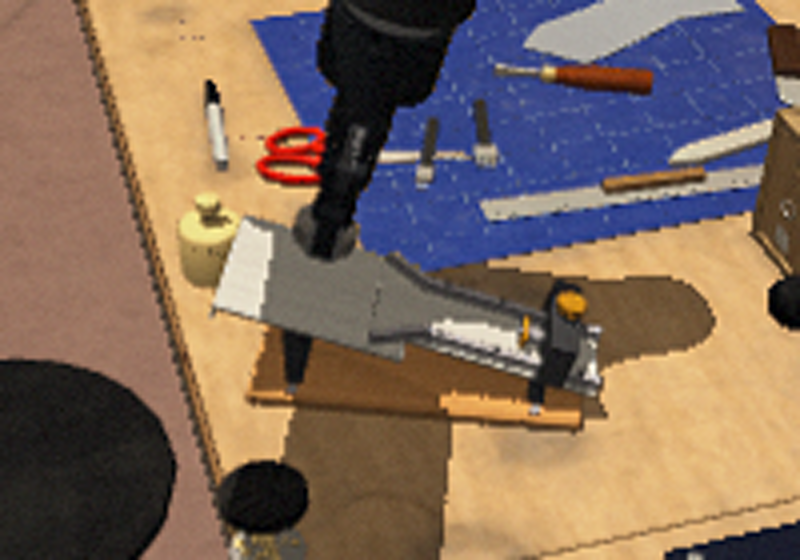

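The puck is centred on the chute (rails at 213/300, puck at 258) and held about 34 mm above the loading surface. Now I'll lower it.

Call:
servo_tool(plan=[0, 0.004, 0, 0, 0, 0, 0, 0.005, 0, 0, 0, 0, 0, 0.005, 0, 0, 0, 0, 0, 0.005, 0, 0, 0, 0, 0, 0.004, 0, 0, 0, 0, 0, 0.003, 0, 0, 0, 0, 0, 0.002, 0, 0, 0, 0, 0, 0.002, 0, 0, 0, 0, 0, 0, 0, 0, 0, 0, 0, 0, 0, 0, 0, 0])

```text
time: 10.55
tool_pos: [0.641, 0.1598, 0.1095]
tcp_rot: [-1.571, -0.262, 1.936]
force: [-0.3, 0.9, -2.1]
width: 0.0414
```

```bash
cat >> h.py <<'E'
def st():
    o=get_obs();T=pose(o);d=T[:3,3]-O;F=o['force']
    print(o['time'],'w',round(o['width'],4),'deck',np.round([d@X,d@Y,d@Z],4),'F deck',np.round([F@X,F@Y,F@Z],2),'dq',np.abs(o['dq']).max().round(3),'tool err deg',(R.from_matrix(T[:3,:3]).inv()*RD).as_rotvec(degrees=True).round(2))
E
python3 -c "
from h import *
st()"
```

```text
10.55 w 0.0414 deck [-0.0745 -0.0008  0.0292] F deck [-0.35  0.02 -2.28] dq 0.002 tool err deg [ 0.03 -0.08 -0.01]
```

Call:
servo_tool(plan=[0, 0.001, 0, 0, 0, 0, 0, 0.001, 0, 0, 0, 0, 0, 0.001, 0, 0, 0, 0, 0, 0.001, 0, 0, 0, 0, 0, 0.001, 0, 0, 0, 0, 0, 0.001, 0, 0, 0, 0, 0, 0.001, 0, 0, 0, 0, 0, 0.0005, 0, 0, 0, 0, 0, 0, 0, 0, 0, 0, 0, 0, 0, 0, 0, 0])

```text
time: 11.8
tool_pos: [0.6403, 0.1616, 0.1022]
tcp_rot: [-1.571, -0.262, 1.936]
force: [0.2, -0.3, -1.0]
width: 0.0414
```

```bash
python3 -c "
from h import *
st()"
```

```text
11.8 w 0.0414 deck [-0.0745 -0.0008  0.0216] F deck [ 0.56  0.08 -0.86] dq 0.002 tool err deg [ 0.02 -0.08 -0.01]
```

Call:
servo_tool(plan=[0, 0.0005, 0, 0, 0, 0, 0, 0.0005, 0, 0, 0, 0, 0, 0.0005, 0, 0, 0, 0, 0, 0, 0, 0, 0, 0, 0, 0, 0, 0, 0, 0, 0, 0, 0, 0, 0, 0, 0, 0, 0, 0, 0, 0, 0, 0, 0, 0, 0, 0, 0, 0, 0, 0, 0, 0, 0, 0, 0, 0, 0, 0])

```text
time: 13.05
tool_pos: [0.6401, 0.1619, 0.1007]
tcp_rot: [-1.571, -0.262, 1.936]
force: [-1.3, 0.1, -0.5]
width: 0.0415
```

```bash
python3 -c "
from h import *
st()"
```

```text
13.05 w 0.0415 deck [-0.0745 -0.0008  0.0201] F deck [-0.42 -1.2  -0.62] dq 0.002 tool err deg [ 0.02 -0.08 -0.01]
```

Call:
servo_tool(plan=[0, 0.0005, 0, 0, 0, 0, 0, 0.0005, 0, 0, 0, 0, 0, 0.0005, 0, 0, 0, 0, 0, 0.0, 0, 0, 0, 0, 0, 0, 0, 0, 0, 0, 0, 0, 0, 0, 0, 0, 0, 0, 0, 0, 0, 0, 0, 0, 0, 0, 0, 0, 0, 0, 0, 0, 0, 0, 0, 0, 0, 0, 0, 0])

```text
time: 14.3
tool_pos: [0.6401, 0.162, 0.1007]
tcp_rot: [-1.572, -0.261, 1.936]
force: [-3.2, -2.5, 6.2]
width: 0.0414
```

```bash
python3 -c "
from h import *
st()"
```

```text
14.3 w 0.0414 deck [-0.0745 -0.0008  0.0201] F deck [-0.45 -3.83  6.25] dq 0.001 tool err deg [ 0.07 -0.05 -0.04]
```

Call:
servo_tool(plan=[0, -0.001, 0, 0, 0, 0, 0, 0, 0, 0, 0, 0, 0, 0, 0, 0, 0, 0, 0, 0, 0, 0, 0, 0, 0, 0, 0, 0, 0, 0, 0, 0, 0, 0, 0, 0, 0, 0, 0, 0, 0, 0, 0, -0.006, 0, 0, 0, 0, 0, -0.015, 0, 0, 0, 0, 0, -0.02, 0, 0, 0, 0], claw=0.075)

```text
time: 15.55
tool_pos: [0.644, 0.1518, 0.1412]
tcp_rot: [-1.571, -0.261, 1.936]
force: [0.2, -0.2, 0.1]
width: 0.0748
```

```bash
python3 -c "
from h import *
snap('wrist','w6');st()"
```

```text
15.6 w 0.075 deck [-0.0744  0.0004  0.0662] F deck [-0.16 -1.28  3.64] dq 0.056 tool err deg [ 0.32 -0.02 -0.11]
```

View pics/w6.png

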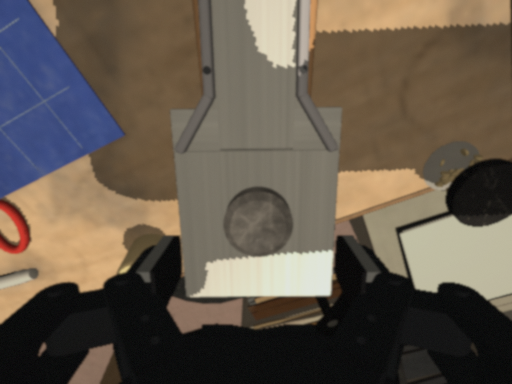

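The puck lies flat on the loading end at (258,221), released and centred. Next I'll close to a narrow pusher, move uphill of the puck and come down behind it.

Call:
servo_tool(plan=[0.006, 0, 0, 0, 0, 0, 0.01, 0, 0, 0, 0, 0, 0.012, 0, 0, 0, 0, 0, 0.012, 0, 0, 0, 0, 0, 0.006, 0, 0, 0, 0, 0, 0, 0.006, 0, 0, 0, 0, 0, 0.01, 0, 0, 0, 0, 0, 0.01, 0, 0, 0, 0, 0, 0.006, 0, 0, 0, 0, 0, 0, 0, 0, 0, 0], claw=0.008)

```text
time: 16.85
tool_pos: [0.6247, 0.2013, 0.1199]
tcp_rot: [-1.569, -0.262, 1.935]
force: [0.7, 0.2, -0.2]
width: 0.008
```

```bash
python3 -c "
from h import *
snap('wrist','w7');st()"
```

```text
16.9 w 0.0076 deck [-0.1203 -0.0008  0.0284] F deck [0.17 0.43 0.43] dq 0.01 tool err deg [-0.   -0.09 -0.02]
```

View pics/w7.png

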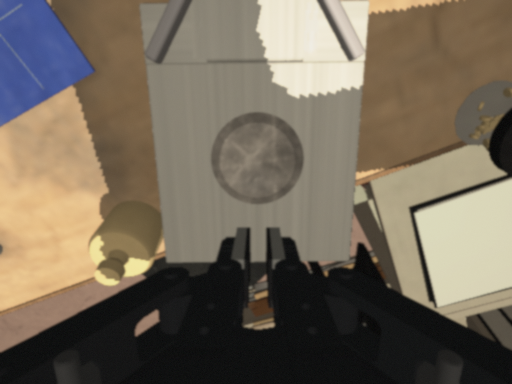

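Call:
servo_tool(plan=[0, 0.002, 0, 0, 0, 0, 0, 0.0015, 0, 0, 0, 0, -0.004, 0, 0, 0, 0, 0, -0.004, 0, 0, 0, 0, 0, -0.006, 0, 0, 0, 0, 0, -0.006, 0, 0, 0, 0, 0, -0.006, 0, 0, 0, 0, 0, -0.006, 0, 0, 0, 0, 0, -0.006, 0, 0, 0, 0, 0, -0.004, 0, 0, 0, 0, 0])

```text
time: 18.15
tool_pos: [0.6394, 0.164, 0.1065]
tcp_rot: [-1.571, -0.262, 1.936]
force: [-1.4, 0.5, 0.9]
width: 0.0082
```

```bash
python3 -c "
from h import *
snap('wrist','w8');st()"
```

```text
18.2 w 0.0078 deck [-0.0777 -0.0009  0.0251] F deck [-0.08  0.33  0.02] dq 0.011 tool err deg [ 0.01 -0.11 -0.02]
```

View pics/w8.png

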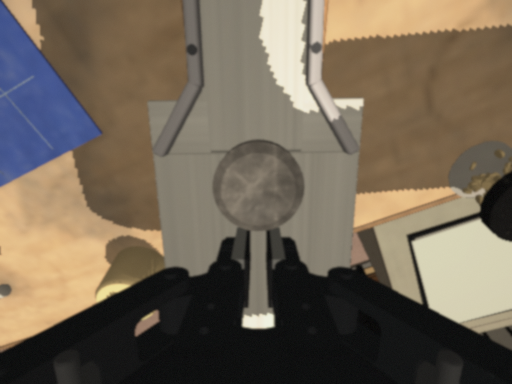

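Call:
servo_tool(plan=[-0.004, 0, -0.0005, 0, 0, 0, -0.006, 0, -0.0005, 0, 0, 0, -0.006, 0, 0, 0, 0, 0, -0.006, 0, 0, 0, 0, 0, -0.006, 0, 0, 0, 0, 0, -0.006, 0, 0, 0, 0, 0, -0.006, 0, 0, 0, 0, 0, -0.006, 0, 0, 0, 0, 0, -0.006, 0, 0, 0, 0, 0, -0.004, 0, 0, 0, 0, 0])

```text
time: 19.45
tool_pos: [0.6596, 0.1138, 0.092]
tcp_rot: [-1.571, -0.262, 1.936]
force: [0.5, -0.2, 0.8]
width: 0.0079
```

```bash
python3 -c "
from h import *
snap('wrist','w9');st()"
```

```text
19.5 w 0.0082 deck [-0.0217  0.      0.025 ] F deck [ 0.07 -0.14 -0.79] dq 0.012 tool err deg [ 0.01 -0.11 -0.02]
```

View pics/w9.png

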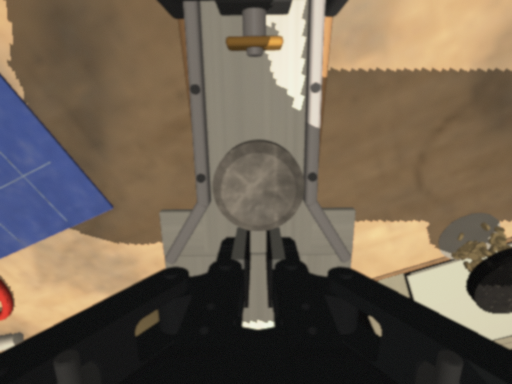

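The puck is between the rails at (258,185), bearing on both finger edges. The pad is at row ~49 and its pin at row ~56. I'll compute the gap.

Run:
```python
from h import *
f=load('w9')
def on(uv,h):
    c,v=ray(f,uv);t=((O+Z*h-c)@Z)/(v@Z);p=c+v*t-O;return np.round([p@X,p@Y],4)
for n,uv,h in [('pad bottom edge',(254,51),.003),('pad top edge',(254,51),.015),('pin',(254,57),.009),('puck front top',(258,145),.018),('puck front bottom',(258,140),0.003),('railL',(203,120),.01),('railR',(309,120),.01)]: print(n,on(uv,h))
crop('w9',170,0,350,240,2.5,'w9c')
```

```text
pad bottom edge [0.0706 0.001 ]
pad top edge [0.0684 0.0009]
pin [0.0671 0.001 ]
puck front top [ 0.0306 -0.0006]
puck front bottom [ 0.0313 -0.0006]
railL [0.0409 0.024 ]
railR [ 0.0408 -0.0236]
```

View pics/w9c.png

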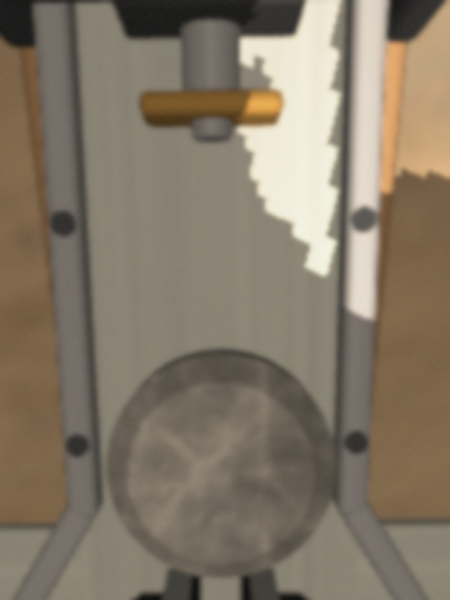

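Call:
servo_tool(plan=[-0.003, 0, 0, 0, 0, 0, -0.004, 0, 0, 0, 0, 0, -0.004, 0, 0, 0, 0, 0, -0.004, 0, 0, 0, 0, 0, -0.004, 0, 0, 0, 0, 0, -0.004, 0, 0, 0, 0, 0, -0.004, 0, 0, 0, 0, 0, -0.002, 0, 0, 0, 0, 0, -0.001, 0, 0, 0, 0, 0, 0, 0, 0, 0, 0, 0])

```text
time: 20.75
tool_pos: [0.6698, 0.087, 0.0843]
tcp_rot: [-1.571, -0.262, 1.936]
force: [-1.1, -0.3, 0.2]
width: 0.0078
```

```bash
python3 -c "
from h import *
snap('wrist','w10');crop('w10',170,60,350,260,3,'w10c');st()"
```

```text
20.8 w 0.008 deck [0.0075 0.0001 0.0251] F deck [-0.31 -0.16  0.12] dq 0.003 tool err deg [ 0.02 -0.08 -0.01]
```

View pics/w10c.png

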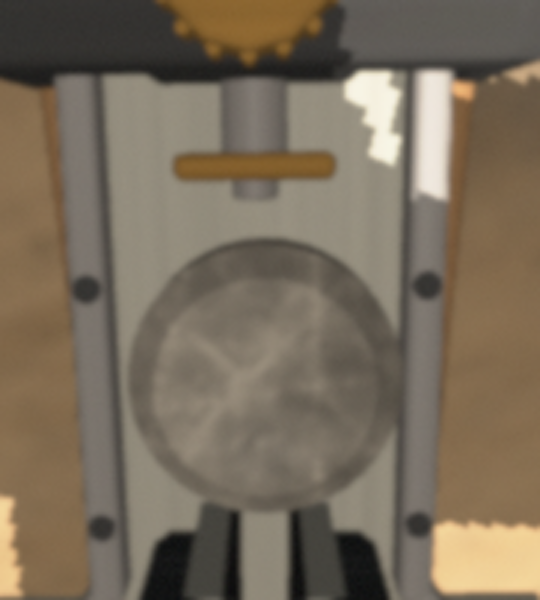

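The puck's downhill edge is at crop row 238, the pin at row 198 and the pad at row 180. That puts the pin about 6.4 mm away and the pad about 9.3 mm away. I'll creep in.

Call:
servo_tool(plan=[-0.001, 0, -0.0005, 0, 0, 0, -0.001, 0, -0.0005, 0, 0, 0, -0.001, 0, 0, 0, 0, 0, -0.001, 0, 0, 0, 0, 0, -0.001, 0, 0, 0, 0, 0, -0.001, 0, 0, 0, 0, 0, -0.001, 0, 0, 0, 0, 0, -0.001, 0, 0, 0, 0, 0, 0, 0, 0, 0, 0, 0, 0, 0, 0, 0, 0, 0])

```text
time: 22.05
tool_pos: [0.6735, 0.0802, 0.0822]
tcp_rot: [-1.571, -0.262, 1.936]
force: [-0.7, 1.2, 0.8]
width: 0.0083
```

```bash
python3 -c "
from h import *
snap('wrist','w11');crop('w11',170,60,350,260,3,'w11c');st()"
```

```text
22.1 w 0.0078 deck [0.0155 0.0011 0.0251] F deck [0.27 0.21 0.73] dq 0.002 tool err deg [ 0.02 -0.08 -0.01]
```

View pics/w11c.png

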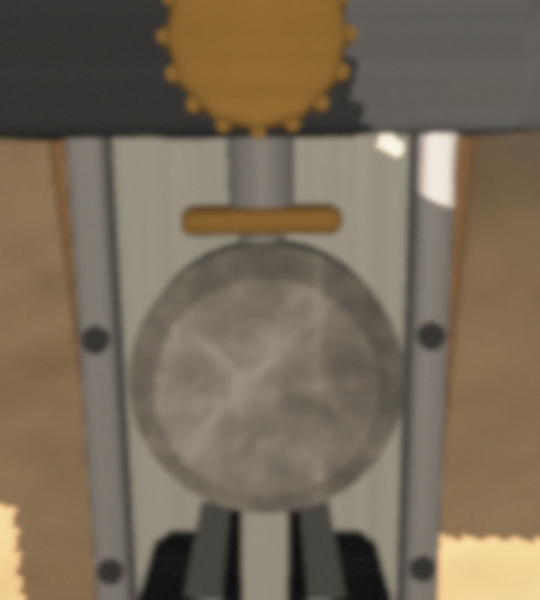

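The puck is against the pin and the pad is about 1 mm away. I'll step 2.5 mm and watch the force.

Call:
servo_tool(plan=[-0.0005, 0, 0, 0, 0, 0, -0.0005, 0, 0, 0, 0, 0, -0.0005, 0, 0, 0, 0, 0, -0.0005, 0, 0, 0, 0, 0, -0.0005, 0, 0, 0, 0, 0, 0, 0, 0, 0, 0, 0, 0, 0, 0, 0, 0, 0, 0, 0, 0, 0, 0, 0, 0, 0, 0, 0, 0, 0, 0, 0, 0, 0, 0, 0])

```text
time: 23.35
tool_pos: [0.6744, 0.0781, 0.0817]
tcp_rot: [-1.571, -0.262, 1.936]
force: [-1.0, 3.3, 1.1]
width: 0.0078
```

```bash
python3 -c "
from h import *
st()"
```

```text
23.35 w 0.0078 deck [0.0179 0.0011 0.0251] F deck [-3.56  0.23  0.14] dq 0.002 tool err deg [ 0.03 -0.07 -0.  ]
```

Call:
servo_tool(plan=[-0.0003, 0, 0, 0, 0, 0, -0.0003, 0, 0, 0, 0, 0, -0.0003, 0, 0, 0, 0, 0, 0, 0, 0, 0, 0, 0, 0, 0, 0, 0, 0, 0, 0, 0, 0, 0, 0, 0, 0, 0, 0, 0, 0, 0, 0, 0, 0, 0, 0, 0, 0, 0, 0, 0, 0, 0, 0, 0, 0, 0, 0, 0])

```text
time: 24.6
tool_pos: [0.6746, 0.0776, 0.0815]
tcp_rot: [-1.571, -0.262, 1.936]
force: [-2.7, 4.3, 2.9]
width: 0.0077
```

```bash
cat >> h.py <<'E'
def avg(n=6):
    L=[]
    for i in range(n):
        grab_frame('wrist');o=get_obs();L.append(o['force']@X)
    print('Fx',np.round(L,2),np.mean(L))
E
python3 -c "
from h import *
avg();st()"
```

```text
Fx [-6.13 -5.52 -6.87 -7.15 -5.87 -5.02] -6.094719732681369
24.9 w 0.0078 deck [0.0184 0.0011 0.0251] F deck [-5.02  0.13  0.33] dq 0.002 tool err deg [ 0.02 -0.06  0.02]
```

Now about 6.1 N, rising about 3 N per commanded mm. I'll add 1.3 mm and hold.

Call:
servo_tool(plan=[-0.0004, 0, 0, 0, 0, 0, -0.0004, 0, 0, 0, 0, 0, -0.0003, 0, 0, 0, 0, 0, -0.0002, 0, 0, 0, 0, 0, 0, 0, 0, 0, 0, 0, 0, 0, 0, 0, 0, 0, 0, 0, 0, 0, 0, 0, 0, 0, 0, 0, 0, 0, 0, 0, 0, 0, 0, 0, 0, 0, 0, 0, 0, 0])

```text
time: 26.15
tool_pos: [0.6749, 0.0771, 0.0813]
tcp_rot: [-1.571, -0.263, 1.937]
force: [-3.2, 6.5, 3.3]
width: 0.0081
```

```bash
python3 -c "
from h import *
avg();st()"
```

```text
Fx [-8.75 -8.13 -7.6  -8.67 -8.5  -8.24] -8.314365540033956
26.45 w 0.008 deck [0.019  0.0013 0.0251] F deck [-8.24  0.42  1.97] dq 0.002 tool err deg [ 0.03 -0.03  0.08]
```

Call:
servo_tool(plan=[-0.0004, 0, 0, 0, 0, 0, -0.0004, 0, 0, 0, 0, 0, -0.0002, 0, 0, 0, 0, 0, 0, 0, 0, 0, 0, 0, 0, 0, 0, 0, 0, 0, 0, 0, 0, 0, 0, 0, 0, 0, 0, 0, 0, 0, 0, 0, 0, 0, 0, 0, 0, 0, 0, 0, 0, 0, 0, 0, 0, 0, 0, 0])

```text
time: 27.7
tool_pos: [0.6751, 0.0767, 0.0812]
tcp_rot: [-1.571, -0.264, 1.937]
force: [-4.0, 8.2, 4.3]
width: 0.0081
```

```bash
python3 -c "
from h import *
avg();st()"
```

```text
Fx [-9.81 -9.62 -9.5  -8.83 -9.3  -8.11] -9.19506981833816
28.0 w 0.0078 deck [0.0195 0.0014 0.0251] F deck [-8.11 -0.3   1.52] dq 0.002 tool err deg [ 0.03 -0.01  0.11]
```

Call:
servo_tool(plan=[0, 0, 0, 0, 0, 0, 0, 0, 0, 0, 0, 0, 0, 0, 0, 0, 0, 0, 0, 0, 0, 0, 0, 0, 0, 0, 0, 0, 0, 0, 0, 0, 0, 0, 0, 0, 0, 0, 0, 0, 0, 0, 0, 0, 0, 0, 0, 0, 0, 0, 0, 0, 0, 0, 0, 0, 0, 0, 0, 0])

```text
time: 29.25
tool_pos: [0.6752, 0.0767, 0.0812]
tcp_rot: [-1.571, -0.264, 1.937]
force: [-3.8, 8.3, 4.6]
width: 0.0081
```

```bash
python3 -c "
from h import *
snap('wrist','w12');crop('w12',170,60,350,260,3,'w12c');avg(3);st()"
```

```text
Fx [ -9.65 -10.44  -9.48] -9.85748768115856
29.45 w 0.0082 deck [0.0195 0.0014 0.0251] F deck [-9.48  0.4   2.32] dq 0.001 tool err deg [ 0.04 -0.01  0.12]
```

View pics/w12c.png

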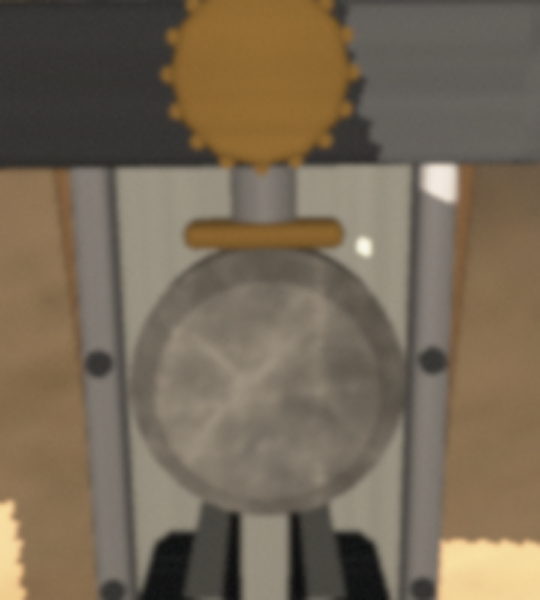

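The puck bears on the pad with about 9.6 N and lies flat. I'll trim it up slightly, hold another second, then back off slowly.

Call:
servo_tool(plan=[-0.0003, 0, 0, 0, 0, 0, 0, 0, 0, 0, 0, 0, 0, 0, 0, 0, 0, 0, 0, 0, 0, 0, 0, 0, 0, 0, 0, 0, 0, 0, 0, 0, 0, 0, 0, 0, 0, 0, 0, 0, 0, 0, 0, 0, 0, 0, 0, 0, 0, 0, 0, 0, 0, 0, 0, 0, 0, 0, 0, 0])

```text
time: 30.7
tool_pos: [0.6752, 0.0766, 0.0812]
tcp_rot: [-1.571, -0.264, 1.937]
force: [-4.5, 8.9, 4.9]
width: 0.0081
```

```bash
python3 -c "
from h import *
avg(4);st()"
```

```text
Fx [-11.02 -10.18 -10.58  -9.89] -10.416100751414548
30.9 w 0.0079 deck [0.0197 0.0014 0.0251] F deck [-9.89 -0.7   1.55] dq 0.001 tool err deg [ 0.04 -0.    0.12]
```

Call:
servo_tool(plan=[0.0004, 0, 0, 0, 0, 0, 0.0004, 0, 0, 0, 0, 0, 0.0004, 0, 0, 0, 0, 0, 0.0004, 0, 0, 0, 0, 0, 0.0004, 0, 0, 0, 0, 0, 0.0004, 0, 0, 0, 0, 0, 0.0004, 0, 0, 0, 0, 0, 0.0004, 0, 0, 0, 0, 0, 0.0004, 0, 0, 0, 0, 0, 0.0004, 0, 0, 0, 0, 0])

```text
time: 32.15
tool_pos: [0.6742, 0.078, 0.0816]
tcp_rot: [-1.57, -0.261, 1.935]
force: [-0.4, 2.3, 0.4]
width: 0.0085
```

```bash
python3 -c "
from h import *
avg(3);st()"
```

```text
Fx [-1.72 -2.53 -1.92] -2.056550611028681
32.3 w 0.0081 deck [0.0179 0.0009 0.0251] F deck [-1.92  0.21  0.55] dq 0.002 tool err deg [ 0.01 -0.1  -0.03]
```

Call:
servo_tool(plan=[0.0004, 0, 0, 0, 0, 0, 0.0004, 0, 0, 0, 0, 0, 0.0005, 0, 0, 0, 0, 0, 0.0005, 0, 0, 0, 0, 0, 0.0005, 0, 0, 0, 0, 0, 0.001, 0, 0, 0, 0, 0, 0.002, 0, 0, 0, 0, 0, 0.004, 0, 0, 0, 0, 0, 0.006, 0, 0, 0, 0, 0, 0.006, 0, 0, 0, 0, 0])

```text
time: 33.55
tool_pos: [0.6667, 0.0982, 0.0874]
tcp_rot: [-1.571, -0.262, 1.936]
force: [-0.2, -0.7, -0.1]
width: 0.0079
```

```bash
python3 -c "
from h import *
snap('wrist','w13');crop('w13',170,20,350,220,3,'w13c');st()"
```

```text
33.6 w 0.0081 deck [-0.0051  0.0013  0.0253] F deck [-0.64  1.35 -0.95] dq 0.014 tool err deg [ 0.04 -0.03  0.01]
```

View pics/w13c.png

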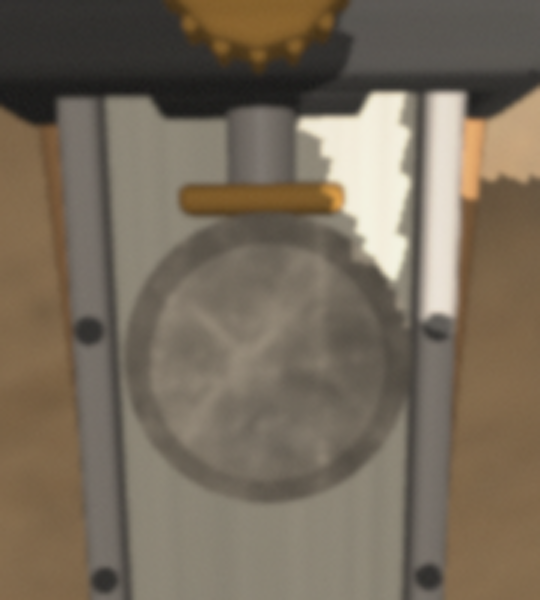

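The puck stays at the pad: its edge meets the brass face at crop row ~214 and there is no visible pin gap. The fingers are clear, so I'll lift away.

Call:
servo_tool(plan=[0.006, -0.002, 0, 0, 0, 0, 0.004, -0.006, 0, 0, 0, 0, 0.002, -0.01, 0, 0, 0, 0, 0, -0.012, 0, 0, 0, 0, 0, -0.015, 0, 0, 0, 0, 0, -0.015, 0, 0, 0, 0, 0, -0.015, 0, 0, 0, 0, 0, -0.012, 0, 0, 0, 0, 0, -0.006, 0, 0, 0, 0, 0, 0, 0, 0, 0, 0])

```text
time: 34.85
tool_pos: [0.6714, 0.086, 0.1805]
tcp_rot: [-1.571, -0.262, 1.936]
force: [-0.5, 1.0, -0.9]
width: 0.0082
```

```bash
python3 -c "
from h import *
snap('wrist','w14');snap('top','t14');snap('scene','s14');crop('w14',150,0,360,200,3.5,'w14c');crop('s14',180,110,330,220,5,'s14c');st()"
```

```text
35.0 w 0.0076 deck [-0.0159  0.0009  0.1173] F deck [ 0.55  1.01 -0.15] dq 0.003 tool err deg [-0.05 -0.09  0.02]
```

View pics/w14c.png

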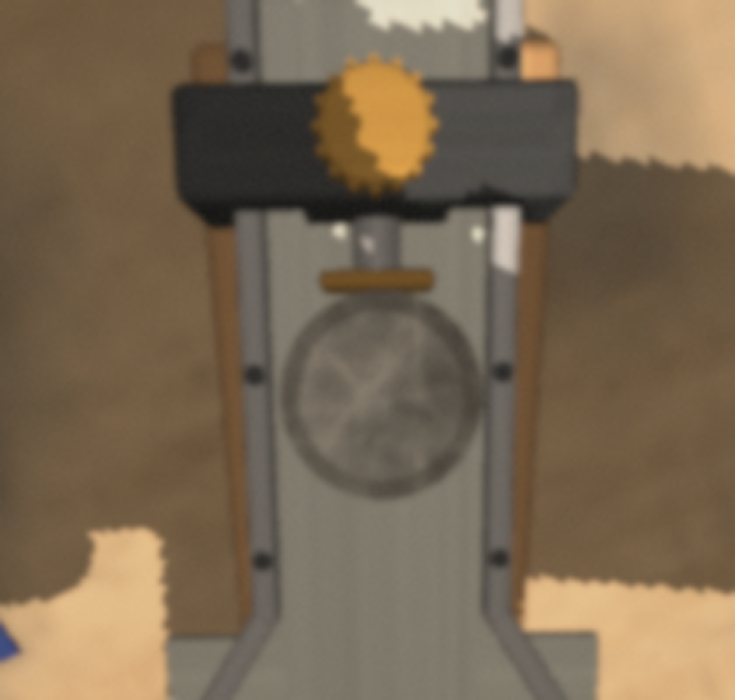

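View pics/s14c.png

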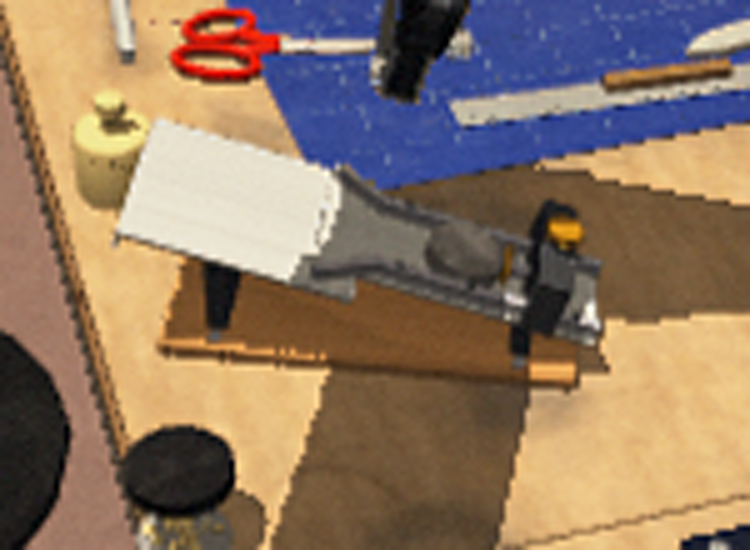

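View pics/t14.png

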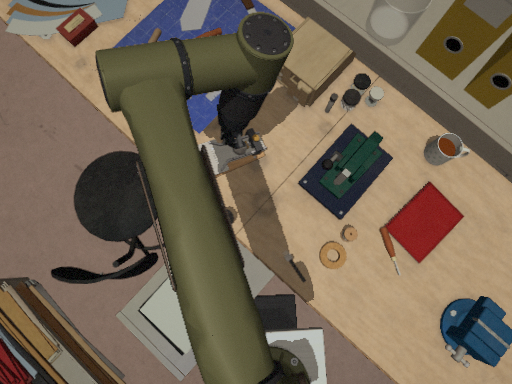

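```bash
python3 -c "
from bench import *
print(get_obs()['time']);print(sign_off())"
```

```text
35.0
the job is handed in; nothing more can be done
None
```

The anvil is lying flat at the escapement stop, and I handed the job in at 35 s of the 67 s allowed.

- **Placing:** I picked the anvil off the bench, tilted it to match the 15° slope and laid it on the loading end at about x = -75 mm. The fingers opened fully clear, and a wrist picture showed it flat and centred.
- **Pushing:** I used the nearly closed fingers to push it between the rails until the force showed the pad.
- **Pressing:** I raised the force in steps of about 6, 8, 9.5 and 10.4 N. It stayed between about 9 and 10.4 N (averaged) for roughly 3 s. The highest single reading was 11 N, so well short of 20 N.
- **Backing off:** I eased off slowly and lifted the tool about 90 mm clear.

**Last checks:** The final pictures show the anvil flat between the rails, close up against the pad. The apparent gap is at most about 0.6 mm, less than the pin's 3 mm reach, but I inferred contact from this and did not measure it. The tape roll, spool, jar and weight were where they started.

**Small disagreements:**
- The grip width read 41.5 mm on the 43 mm anvil, though the grip held.
- The anvil sits slightly toward one rail, within the 4 mm of play.

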